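# Set the glue-gun heat one click up and start it

## Robot

A 7-joint arm with a two-finger parallel gripper is mounted at the origin on the work surface; the furniture and walls round the work are solid. World frame = base frame: x ahead of the robot, y to its left, z up, the work surface at z = 0. Lengths are in mm, angles in rad, forces in N, time in s.
With the tool pointing down it reaches from about 425 to 925 mm from the base axis. Payload 6.8 kg.
Tool frame: the origin (TCP) lies on the centre line of the jaws, within the pads' length; the fingertips stand 22 mm ahead of it and the grasp point (between the pads) lies 3 mm ahead of it; x points along the fingers, z is the direction in which the jaws open and shut, and the axes are right-handed (so a half turn about x gives the same grasp; the last joint's range is limited). The gripper opens to 88 mm and grips with 3 to 60 N. Pads are 20 mm wide; open, the fingers measure 115 mm over their backs; the gripper's body (75 mm by 178 mm) begins 61 mm behind the grasp point.
Start: joints at [1, 0.477, 0.022, 1.555, -0.011, 1.109, -0.083], TCP at [301.368, -604.007, 244.664] pointing down, gripper open.
Joint ranges: [-2.96, 2.96], [-0.34, 2.1], [-1.41, 1.46], [0.24, 2.44], [-1.37, 4.51], [0.17, 1.92], [-2.96, 2.96]. Speed limits (rad/s): [2.39, 2.39, 3.14, 3.14, 3.14, 3.14, 3.14].

## Interface

Orientations are given as a unit quaternion [x, y, z, w].
In Python, from station import sense, grab_frame, job_done gives the robot as it stands.
- The arm moves only by the tool carry_out, never from a script. Its argument "increments" is one flat list of numbers, 5 for each row, row after row: the finger opening in m, from 0 to 0.0878, then the shift along the tool's x, y, z in m, then the turn about the tool's x in degrees. In form: [fingers, dx, dy, dz, turn, fingers, dx, dy, dz, turn, ...]. A call has 1 to 8 rows; each row shifts and turns the commanded pose from where the row before left it, along the tool's axes as they then stand; what a row does not reach is not made up. A row lasts 1/8 s, in which the tool goes at most 62.5 mm and 10.7 degrees, less where a joint would pass 70% of its speed; a pose out of reach is approached as far as the arm can. A call with a gripper value outside its range is refused whole. The fingers move at their own pace and stop on an object; "squeeze" is the grip in N (left out, the last holds). Time passes only in rows, so rows that do not move let the fingers close. It gives the time, the measured TCP pose, the force and the opening at its end, in the units of the state.
- sense(): the state, without advancing time (a new reading comes with each control period).
- grab_frame(name): name is "side" or "top"; returns a dict with "pixels" (400x640x3 uint8, red, green, blue), "vfov" (degrees; the focal length in pixels is half the picture's height over the tangent of half this angle, whatever the lens; pixels are square), "cx", "cy" (the principal point, pixels), "pose" (4x4, takes a point from camera to world coordinates). Camera axes: x right, y down, z forward; pixel columns grow to the right and rows downward; lengths in mm; the calibration is good to about 2 mm. A picture is of the moment at which its call begins. There is no depth.
- job_done(): hands the job in, once; it reports no verdict.
The state is a dict: "clock": time; "q": joint angles; "qvel": joint speeds; "effort": joint torques, N m; "tool_pos": TCP position; "orientation": TCP orientation; "force": force on the tool from outside, world axes, zero at the start; "wrist_torque": the same for the moment, N m; "width": finger opening in mm.
Only numpy, scipy, OpenCV 4.12 (cv2) and the standard library are available. Lean on these libraries where they do the work, as an engineer would, in place of code of your own. Each camera call takes 0.05 s, during which the arm holds its last target.

## Task

On the glue gun's heat control unit, turn the big knurled dial clockwise with a fingertip, by friction, one click from the one-pip mark to the two-pip mark and never on towards three pips, and take the finger off it. Then press the unit's start button all the way down with a fingertip and let it come up. Only touch: do not grip, lift, tip or push the unit along the bench, and leave everything else where it is.

Things in the scene. Friction and masses are not known exactly. Their poses are not given: they have to be found in the camera images.
- heat_unit: Heat control unit: low grey housing, 200 x 150 mm (x, y), 50 mm high, 2.2 kg, loose on rubber feet. Origin under its centre; x points from its front edge (button side) to its back, y to its left, z up. On its flat top: the big black dial, axis at x = +16 mm, and the round start button at x = -70 mm, both at y = 0.
- two_pips (a point): Middle of the two-pip mark, on the unit's top straight behind the dial, 68 mm from its axis along the unit's +x. Seen from the axis the one-pip mark lies 40 degrees to the left of it, the three-pip mark 40 degrees to the right. Pips are white raised dots 7 mm wide.
- dial (a joint): Dial angle (rad), grows clockwise seen from above. Sprung detents: 0 (white line at the one pip; the start), 0.698 (two pips), 1.396 (three pips); stops at -0.12 and 1.52. Leaving a detent takes up to 0.07 N m. Past the crest between (half-way, at 0.35 and 1.05) it pulls itself into the next detent when let go, resting within 0.05 rad of it.
- dial_top (a point): Centre of the dial's top face, on its axis, 70 mm above the unit's underside. The dial is a black disc, 100 mm wide, 20 mm high, rim knurled, too wide to pinch; a white line on top runs to the rim. A fingertip pressed on the top face about 35 mm from the axis with 5 to 15 N and moved round the axis turns it by friction.
- start (a joint): Travel of the start button (m): 0 up, 0.006 fully down; a spring brings it back. Fully down takes 4 N.
- start_top (a point): Centre of the top of the round start button, 72 mm above the unit's underside, 30 mm in diameter, in a small black collar on the front part of the unit. It is pressed straight down.
- carton: Bystander: a loose small white carton, 130 x 88 mm, 48 mm high; origin under its centre. It must stay where it is.
- motor: Bystander: a loose square black clock movement, 56 x 56 mm, 33 mm high with its shaft, lying to the right of the unit; origin under its centre. It must stay where it is.

How it is judged (in metres and radians):
On the way, in this order (a step that is already met when the one before it is completed fails the run):
1. the dial rests in the two-pip detent with no finger touching anything (value of joint dial between 0.578 and 0.818 rad and contact force between the fingers and anything else below 0.3 N), for 0.2 s.
2. the start button is pressed down, the dial still at two pips (value of joint dial between 0.578 and 0.818 rad and value of joint start above 0.0045 m), for 0.05 s.
At the end, for the whole second after the job is handed in: The dial rests within 0.12 rad of the two-pip detent (joint value 0.698), the start button is up again (less than 1.2 mm down), the unit stands flat and at rest within 30 mm of where it stood, and carton and clock movement are within 20 mm of where they were (value of joint dial between 0.578 and 0.818 rad and velocity of joint dial between -0.05 and 0.05 rad/s and value of joint start below 0.0012 m and distance of heat_unit from where it was at the start of the episode below 0.03 m and height (world z) of heat_unit below 0.004 m and angle between heat_unit's own z axis and vertical below 0.03 rad and linear speed of heat_unit below 0.01 m/s and distance of each of carton, motor from where it was at the start of the episode below 0.02 m); the robot touches nothing.
It fails at once if the dial is turned on towards the three-pip mark (beyond 1.1 rad) (value of joint dial above 1.1 rad).
It fails at once if the unit is lifted or tipped (15 mm or 0.15 rad) or pushed more than 40 mm (height (world z) of heat_unit above 0.015 m or angle between heat_unit's own z axis and vertical above 0.15 rad or distance of heat_unit from where it was at the start of the episode above 0.04 m).
It fails at once if a bystander is knocked, lifted or carried (moved more than 30 mm) (distance of any of carton, motor from where it was at the start of the episode above 0.03 m).
It also fails if it takes over 38 s, if anything falls off the work surface, if the arm or the gripper's body presses on something with over 40 N, if the wrist force passes 120 N, or if a joint passes its speed limit or range.

## Working session

There is one attempt and no reset: what is moved stays moved. The work goes in short steps, Python scripts to look and compute and a tool call to move; the robot and the scene stay as the last step left them, time stands still between calls to the robot, and variables do not carry over. Pictures are saved under pics/ and viewed, and the job is handed in when it is done.

Besides the shell and the picture viewer there is one more tool, called after "Call:" by a JSON object that holds its "op" and its "data". carry_out: Moves the arm, as the interface text tells. Its arguments: {"type":"object","properties":{"increments":{"type":"array","items":{"type":"number"}},"squeeze":{"type":"number"}},"required":["increments"]}

```bash
mkdir -p pics; ls; python3 - <<'E'
from station import sense, grab_frame
import cv2, pickle
s=sense(); print(s)
d={}
for n in("side","top"):
    f=grab_frame(n); d[n]=f
    cv2.imwrite(f"pics/{n}0.png",f["pixels"][:,:,::-1]); print(n,f["vfov"],f["cx"],f["cy"],f["pose"])
pickle.dump(d,open("f0.pkl","wb"))
E
```

```text
pics
{'clock': 0.0, 'q': array([ 0.99992406,  0.4778077 ,  0.022343  ,  1.55638993, -0.01150487,
        1.10928976, -0.08308537]), 'qvel': array([-0.00048242,  0.00120072,  0.00041248, -0.00060853,  0.00043232,
        0.00019639,  0.00016903]), 'effort': array([-2.75790228e-06, -5.82853675e+01,  1.53467283e+00, -2.72610676e+01,
       -5.42802375e-02,  1.70238479e-02,  1.80708771e-04]), 'tool_pos': array([ 301.09298867, -603.52960099,  243.7026308 ]), 'orientation': array([ 0.37229081,  0.60189742, -0.37171229,  0.60079033]), 'force': array([-0.15123429,  0.19076935,  0.02448302]), 'wrist_torque': array([ 0.02197715,  0.0272248 , -0.01222114]), 'width': 87.68100425663516}
side 55.127979385972075 321.1239568166769 192.47427245918405 [[-9.97986862e-01 -2.83056950e-02  5.67539475e-02  4.44956743e+02]
 [-6.24858719e-02  5.91953312e-01 -8.03546384e-01  7.40365156e+02]
 [-1.08507484e-02 -8.05475055e-01 -5.92530335e-01  6.30786921e+02]
 [ 0.00000000e+00  0.00000000e+00  0.00000000e+00  1.00000000e+00]]
top 54.5236938654636 322.9547708699883 196.7622874210616 [[-1.77528503e-02 -9.96698595e-01  7.92259250e-02  4.25390884e+02]
 [-9.99833079e-01  1.80391130e-02  2.89894546e-03 -4.23416556e+01]
 [-4.31854028e-03 -7.91612360e-02 -9.96852471e-01  1.01035843e+03]
 [ 0.00000000e+00  0.00000000e+00  0.00000000e+00  1.00000000e+00]]
```

View pics/top0.png

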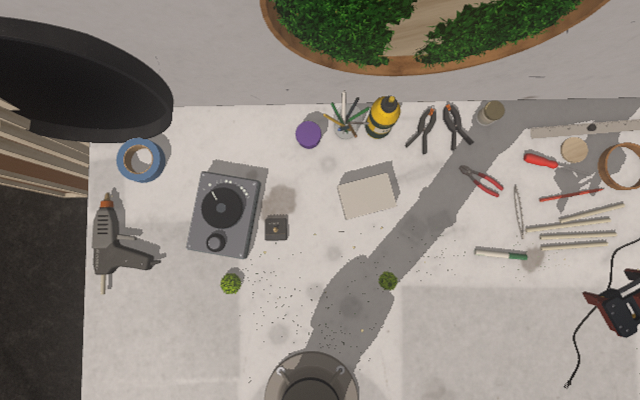

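View pics/side0.png

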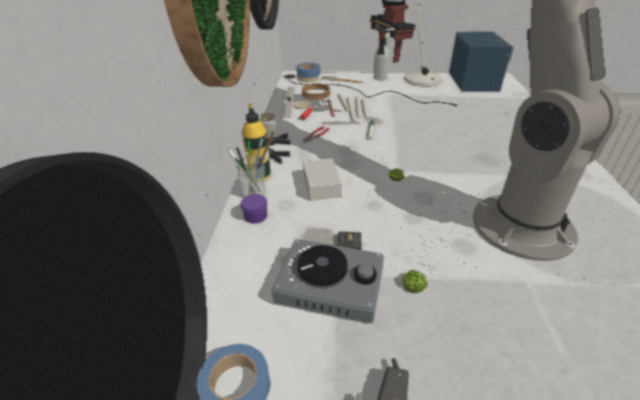

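```bash
python3 - <<'E'
import cv2
a=cv2.imread("pics/top0.png")[150:280,170:310]; b=cv2.imread("pics/side0.png")[225:330,260:400]
cv2.imwrite("pics/top0z.png",cv2.resize(a,None,fx=5,fy=4.6*5/4.6*0.92,interpolation=cv2.INTER_CUBIC) if 0 else cv2.resize(a,None,fx=4.6,fy=4.6,interpolation=cv2.INTER_CUBIC))
cv2.imwrite("pics/side0z.png",cv2.resize(b,None,fx=5.5,fy=5.5,interpolation=cv2.INTER_CUBIC))
E
```

```text
(no output)
```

View pics/top0z.png

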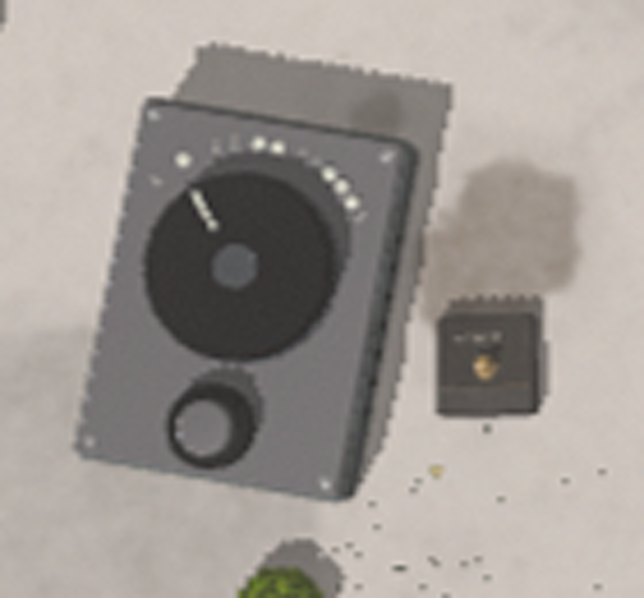

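View pics/side0z.png

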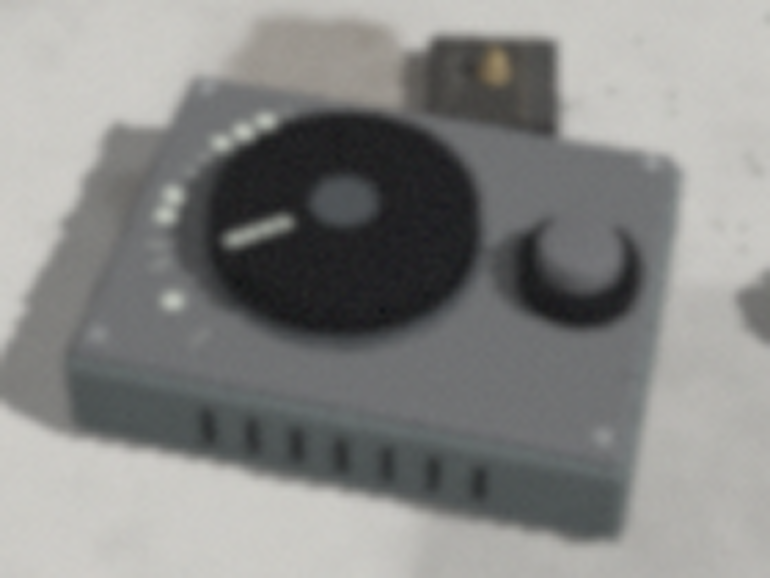

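```bash
cat > h.py <<'E'
import numpy as np, pickle, cv2
def ray(f,u,v):
    P=np.array(f["pose"]); fl=200/np.tan(np.radians(f["vfov"])/2)
    d=P[:3,:3]@np.array([(u-f["cx"])/fl,(v-f["cy"])/fl,1]); return P[:3,3],d/np.linalg.norm(d)
def onz(f,u,v,z):
    o,d=ray(f,u,v); return o+d*(z-o[2])/d[2]
def tri(f1,p1,f2,p2):
    o1,d1=ray(f1,*p1);o2,d2=ray(f2,*p2)
    A=np.c_[d1,-d2];t=np.linalg.lstsq(A,o2-o1,rcond=None)[0]
    a=o1+d1*t[0];b=o2+d2*t[1];return (a+b)/2,np.linalg.norm(a-b)
E
python3 - <<'E'
from h import *
d=pickle.load(open("f0.pkl","rb"))
T,S=d["top"],d["side"]
# dial ellipse by black mask, button etc
for n,f,(x0,y0,x1,y1) in(("top",T,(190,165,265,262)),("side",S,(270,235,390,325))):
    im=f["pixels"][y0:y1,x0:x1]; g=im.max(2)
    for thr in (55,65,75):
        m=(g<thr).astype(np.uint8)
        cs,_=cv2.findContours(m,cv2.RETR_EXTERNAL,cv2.CHAIN_APPROX_NONE)
        for c in cs:
            if cv2.contourArea(c)>60:
                e=cv2.fitEllipse(c); print(n,"black",thr,cv2.contourArea(c),np.array(e[0])+[x0,y0],e[1],e[2])
    m=(im.min(2)>150).astype(np.uint8)
    k,l,st,ce=cv2.connectedComponentsWithStats(m)
    for i in range(1,k):
        if st[i,4]<90: print(n,"white",st[i],ce[i]+[x0,y0])
hz=lambda x,y:(x/4.6+170-.5+.5/4.6,y/4.6+150-.5+.5/4.6)
hs=lambda x,y:(x/5.5+260-.4,y/5.5+225-.4)
for nm,a,b,z in(("hub",(235,265),(345,201),70),("btn",(203,428),(580,245),72),("pip1",(183,160),(172,300),51),("2a",(260,143),(166,215),51),("2b",(278,147),(174,195),51),("3mid",(341,187),(243,132),51),
  ("lineout",(193,193),(226,241),70),("linein",(214,228),(291,220),70),("cornBL",(148,100),(75,360),50),("cornBR",(412,148),(200,80),50),("FL",(78,452),(620,470),50),("FR",(345,498),(676,165),50)):
    p,e=tri(T,hz(*a),S,hs(*b)); print(nm,onz(T,*hz(*a),z).round(1),onz(S,*hs(*b),z).round(1),p.round(1),round(e,1))
E
```

```text
top black 65 238.5 [215.68518639 242.1207962 ] (17.124691009521484, 17.87737274169922) 49.54942321777344
top black 65 1212.5 [222.41292191 208.16083908] (37.957698822021484, 41.21036148071289) 57.88720703125
top black 75 258.0 [215.61833191 241.92329407] (17.819473266601562, 18.589052200317383) 51.120201110839844
top black 75 1306.0 [222.17770004 207.39169312] (40.15557098388672, 41.47135925292969) 59.63720703125
top white [59  0  2  1  2] [249.5 165. ]
top white [62  0 13  3 23] [259.34782609 165.52173913]
top white [13  9  1  2  2] [203.  174.5]
top white [35 15  3  2  6] [226.  180.5]
top white [39 16  3  2  6] [230.  181.5]
top white [18 18  3  3  6] [209.16666667 184.16666667]
top white [63 18  2  2  3] [253.66666667 183.66666667]
top white [50 22  6  5 12] [242.66666667 188.91666667]
top white [22 27  2  3  4] [212.5 193. ]
top white [73 27  2  8 11] [263.72727273 196.        ]
top white [55 28  3  2  6] [246.  193.5]
top white [24 31  1  1  1] [214. 196.]
top white [25 33  2  1  2] [215.5 198. ]
top white [50 89  2  2  3] [240.33333333 254.66666667]
side black 55 118.5 [364.34
[... 1065 characters left out ...]
69.5] 3.9
pip1 [537.6 242.5  51. ] [541.7 242.4  51. ] [539.6 242.6  51.2] 4.0
2a [546.1 200.8  51. ] [549.1 202.   51. ] [547.7 201.2  50. ] 3.0
2b [543.8 191.1  51. ] [547.4 191.8  51. ] [545.7 191.4  50.4] 3.6
3mid [521.4 157.   51. ] [524.8 157.3  51. ] [523.1 157.1  50.7] 3.4
lineout [517.7 231.5  70. ] [522.8 230.9  70. ] [520.2 231.5  70.5] 5.0
linein [498.9 220.3  70. ] [500.6 219.7  70. ] [499.7 220.2  70.5] 1.7
cornBL [570.9 262.   50. ] [572.1 270.   50. ] [572.8 264.3  43. ] 1.6
cornBR [542.  118.7  50. ] [545.  128.1  50. ] [544.6 120.1  42.3] 3.3
FL [381.7 298.2  50. ] [386.1 305.2  50. ] [383.4 300.3  43.5] 4.0
FR [354.8 155.3  50. ] [358.6 165.4  50. ] [355.8 157.   41.5] 3.2
```

```bash
python3 - <<'E'
from h import *
from station import sense
from scipy.spatial.transform import Rotation as R
s=sense(); print(R.from_quat(s["orientation"]).as_matrix().round(3))
d=pickle.load(open("f0.pkl","rb"))
T,S=d["top"],d["side"]
for a,b in(((60,140),(205,270)),((172,105),(90,155)),((172,105),(160,175)),((150,130),(190,200))): print(tri(T,a,S,b))
for z in (0,100,200,300): print(z,onz(S,205,270,z).round(),onz(S,160,175,z).round(),onz(T,172,105,z).round(),onz(T,60,140,z).round())
p,e=tri(T,(393,97),S,(251,104)); print("bottle top",p,e)
p,e=tri(T,(346,93),S,(232,150)); print("brush",p,e)
E
```

```text
[[-0.001  0.895  0.446]
 [ 0.001  0.446 -0.895]
 [-1.    -0.    -0.002]]
(array([598.52322257, 448.27718956, 300.02165823]), np.float64(3.439494724805678))
(array([727.66965022, 273.83749173, 328.69105326]), np.float64(162.54740541530091))
(array([696.76601913, 256.82730792, 291.94471179]), np.float64(68.39283187654989))
(array([645.08278786, 298.98982278, 279.78068653]), np.float64(53.998927927464536))
0 [741. 183.   0.] [ 992. -180.    0.] [758. 359.   0.] [669. 655.   0.]
100 [694. 271. 100.] [905. -34. 100.] [725. 319. 100.] [645. 586. 100.]
200 [647. 360. 200.] [818. 112. 200.] [692. 279. 200.] [621. 517. 200.]
300 [600. 448. 300.] [732. 258. 300.] [659. 240. 300.] [597. 448. 300.]
bottle top [ 691.3994175  -188.52795941  226.3162375 ] 0.9754229578128775
brush [731.83745427 -97.06130701 140.33496723] 1.4839915621117117
```

Call:
{"op": "carry_out", "data": {"increments": [0.002, 0, 0.0442, -0.0274, 0, 0.002, 0, 0.0442, -0.0274, 0, 0.002, 0, 0.0442, -0.0274, 0, 0.002, 0, 0.0442, -0.0274, 0, 0.002, 0, 0.0442, -0.0274, 0, 0.002, 0, 0.0442, -0.0274, 0, 0.002, 0, 0.0442, -0.0274, 0, 0.002, 0, 0.0442, -0.0274, 0], "squeeze": 10}}

```text
clock: 1.1
tool_pos: [520.4, -248.5, 244.4]
orientation: [0.372, 0.601, -0.372, 0.601]
force: [0.1, 0.5, -0.3]
width: 11.5
```

Call:
{"op": "carry_out", "data": {"increments": [0.002, 0, 0.0293, -0.0408, 0, 0.002, 0, 0.0293, -0.0408, 0, 0.002, 0, 0.0293, -0.0408, 0, 0.002, 0, 0.0293, -0.0408, 0, 0.002, 0, 0.0293, -0.0408, 0, 0.002, 0, 0.0068, -0.047, 0, 0.002, 0, 0.0068, -0.047, 0, 0.002, 0, 0.0068, -0.047, 0]}}

```text
clock: 2.1
tool_pos: [514.4, 134.5, 244.3]
orientation: [0.372, 0.601, -0.372, 0.601]
force: [-0.9, 0.6, -0.0]
width: 2.2
```

Call:
{"op": "carry_out", "data": {"increments": [0.002, 0.03, 0.0068, -0.047, 0, 0.002, 0.04, 0, 0, 0, 0.002, 0.04, 0, 0, 0, 0.002, 0, 0, 0, 0]}}

```text
clock: 2.6
tool_pos: [498.0, 177.3, 132.0]
orientation: [0.37, 0.603, -0.374, 0.6]
force: [0.7, -0.5, -0.1]
width: 1.7
```

```bash
cat > look.py <<'E'
import sys
from h import *
from station import sense, grab_frame
from scipy.spatial.transform import Rotation as R
n=sys.argv[1]; d={}
s=sense(); print(s["clock"],s["tool_pos"].round(1),s["force"].round(2),s["width"],s["q"].round(2)); print(R.from_quat(s["orientation"]).as_matrix().round(3))
for c,b in(("top",(170,150,310,280)),("side",(260,205,400,330))):
    f=grab_frame(c); d[c]=f
    z=f["pixels"][b[1]:b[3],b[0]:b[2],::-1]
    cv2.imwrite(f"pics/{c}{n}.png",cv2.resize(z,None,fx=4.6,fy=4.6,interpolation=cv2.INTER_CUBIC))
pickle.dump(d,open(f"f{n}.pkl","wb"))
E
python3 look.py 1
```

```text
2.6 [498.  177.3 132. ] [ 0.67 -0.45 -0.13] 1.7330128306107797 [-0.19  0.4  -0.33  1.98  0.18  0.79 -1.73]
[[-0.006  0.895  0.447]
 [-0.002  0.447 -0.895]
 [-1.    -0.007 -0.001]]
```

View pics/side1.png

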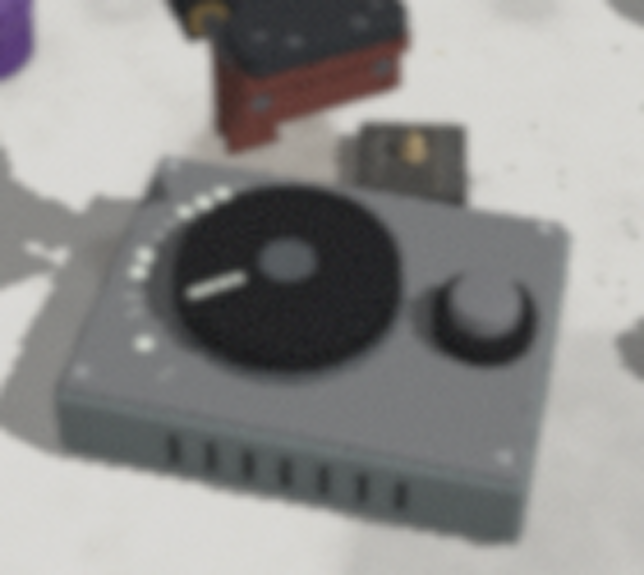

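View pics/top1.png

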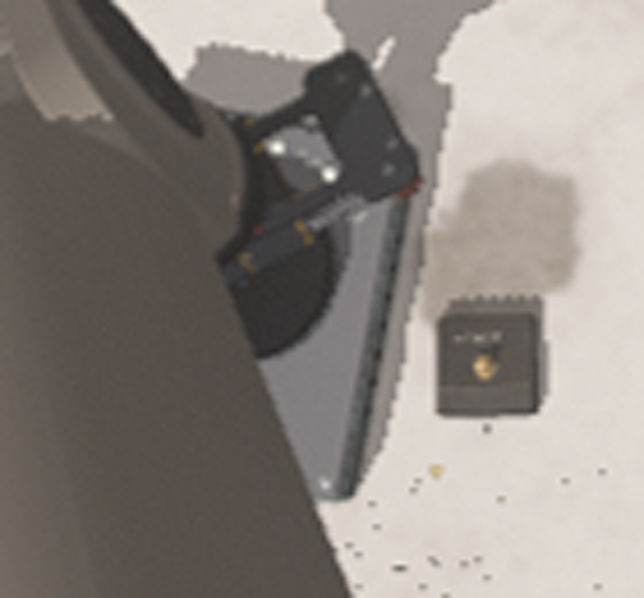

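```bash
cat >> h.py <<'E'
def proj(f,p):
    P=np.linalg.inv(np.array(f["pose"])); q=P[:3,:3]@p+P[:3,3]; fl=200/np.tan(np.radians(f["vfov"])/2)
    return q[0]/q[2]*fl+f["cx"],q[1]/q[2]*fl+f["cy"]
E
python3 - <<'E'
from h import *
d=pickle.load(open("f1.pkl","rb"));f=d["side"]
for z in(110,132,135,200): 
    u,v=proj(f,np.array([498,177.3,z]));print(z,u,v,(u-260)*4.6,(v-205)*4.6)
cv2.imwrite("pics/sidefull1.png",f["pixels"][:,:,::-1])
E
```

```text
110 315.0550890983727 234.9351167427429 253.2534098525145 137.70153701661735
132 314.82795874792464 226.63144694668762 252.20861024045334 99.50465595476304
135 314.7963740625763 225.47674086171318 252.06332068785105 94.19300796388063
200 314.07324263104556 199.03974283509638 248.73691610280954 -27.417182958556666
```

View pics/sidefull1.png

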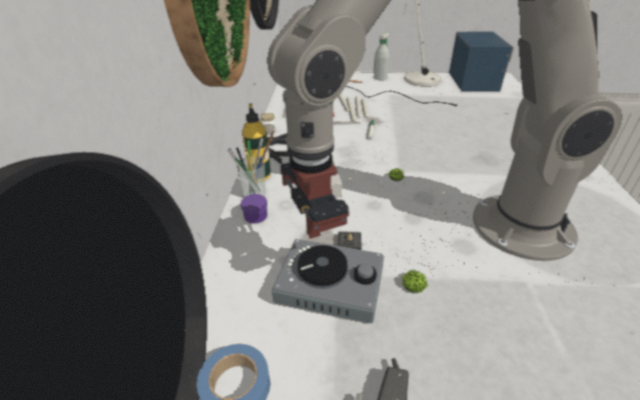

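Call:
{"op": "carry_out", "data": {"increments": [0.002, 0.02, 0, 0, 0, 0.002, 0.012, 0, 0, 0, 0.002, 0, 0, 0, 0, 0.002, 0, 0, 0, 0]}}

```text
clock: 3.2
tool_pos: [500.9, 178.5, 103.6]
orientation: [0.372, 0.601, -0.372, 0.602]
force: [0.7, -0.1, -0.0]
width: 1.8
```

Call:
{"op": "carry_out", "data": {"increments": [0.002, 0.007, 0.0007, -0.0013, 0, 0.002, 0.002, 0, 0, 0, 0.002, 0, 0, 0, 0, 0.002, 0, 0, 0, 0]}}

```text
clock: 3.7
tool_pos: [500.4, 179.8, 93.7]
orientation: [0.372, 0.601, -0.372, 0.601]
force: [0.3, -0.1, 0.1]
width: 1.8
```

Call:
{"op": "carry_out", "data": {"increments": [0.002, 0.001, 0, 0, 0, 0.002, 0.001, 0, 0, 0, 0.002, 0, 0, 0, 0]}}

```text
clock: 4.08
tool_pos: [501.0, 180.1, 92.3]
orientation: [0.372, 0.601, -0.372, 0.602]
force: [-1.0, -0.7, 5.6]
width: 1.8
```

Call:
{"op": "carry_out", "data": {"increments": [0.002, 0.001, 0, 0, 0, 0.002, 0, 0, 0, 0]}}

```text
clock: 4.32
tool_pos: [501.6, 180.5, 92.2]
orientation: [0.373, 0.601, -0.371, 0.602]
force: [-1.4, -1.6, 11.2]
width: 2.1
```

Call:
{"op": "carry_out", "data": {"increments": [0.002, 0, -0.0031, 0.0004, 5, 0.002, 0, -0.0031, 0.0004, 5, 0.002, 0, -0.0031, 0.0004, 5, 0.002, 0, -0.0031, 0.0004, 5]}}

```text
clock: 4.82
tool_pos: [491.4, 175.1, 92.3]
orientation: [0.473, 0.526, -0.47, 0.528]
force: [2.0, -0.5, 8.7]
width: 1.6
```

```bash
python3 look.py 2
```

```text
4.825 [491.4 175.1  92.3] [ 1.98 -0.48  8.71] 1.5970913419508144 [-0.28  0.44 -0.23  2.04  0.16  0.67 -2.07]
[[ 0.005  0.994  0.111]
 [ 0.002  0.111 -0.994]
 [-1.     0.005 -0.001]]
```

View pics/side2.png

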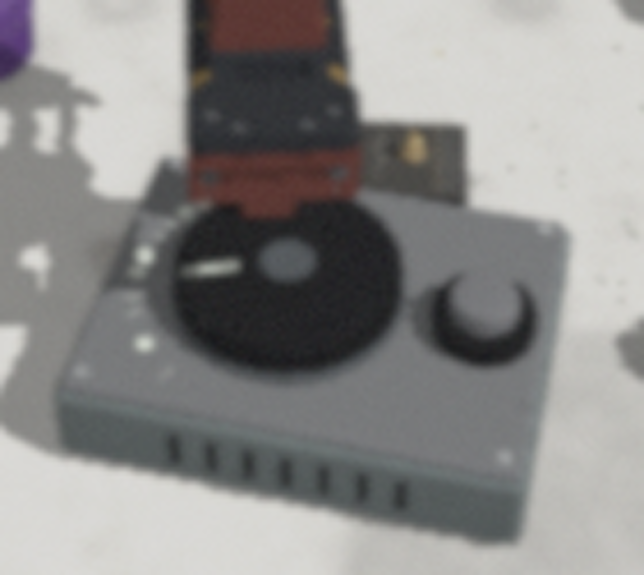

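Call:
{"op": "carry_out", "data": {"increments": [0.002, 0.0002, -0.0031, 0.0004, 5, 0.002, 0.0002, -0.0031, 0.0004, 5, 0.002, 0, -0.0031, 0.0004, 5, 0.002, 0, -0.0031, 0.0004, 5]}}

```text
clock: 5.42
tool_pos: [478.9, 173.4, 92.2]
orientation: [0.557, 0.436, -0.555, 0.437]
force: [0.7, -2.1, 14.0]
width: 1.8
```

```bash
python3 look.py 3
```

```text
5.425 [478.9 173.4  92.2] [ 0.68 -2.11 14.03] 1.786621729255612 [-0.35  0.42 -0.15  2.07  0.1   0.65 -2.37]
[[ 0.004  0.972 -0.237]
 [ 0.001 -0.237 -0.972]
 [-1.     0.004 -0.002]]
```

View pics/side3.png

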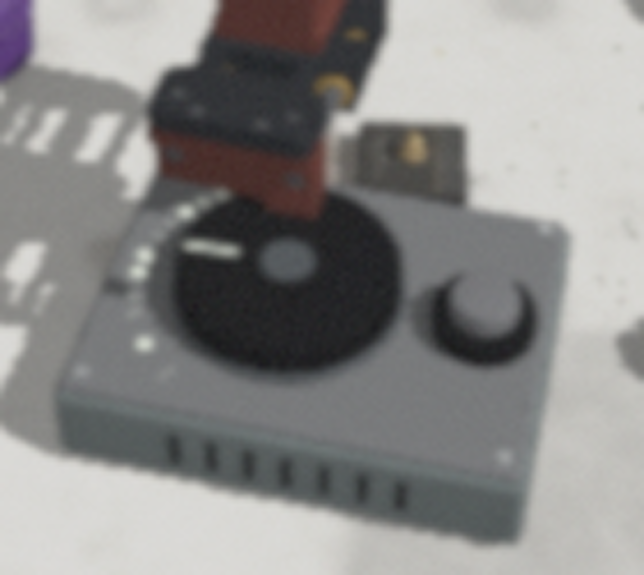

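Call:
{"op": "carry_out", "data": {"increments": [0.002, -0.004, 0, 0, 0, 0.002, -0.015, 0, 0, 0, 0.002, -0.015, 0, 0, 0, 0.002, 0, 0, 0, 0, 0.002, 0, 0, 0, 0, 0.002, 0, 0, 0, 0]}}

```text
clock: 6.28
tool_pos: [476.5, 172.7, 123.8]
orientation: [-0.555, -0.438, 0.556, -0.438]
force: [0.0, 0.2, -0.7]
width: 2.2
```

```bash
python3 look.py 4; python3 - <<'E'
from h import *
d=pickle.load(open("f4.pkl","rb"));f=d["side"]
b=(270,235,390,325);im=f["pixels"][b[1]:b[3],b[0]:b[2]];g=im.min(2)
k,l,st,ce=cv2.connectedComponentsWithStats((g>130).astype(np.uint8))
for i in range(1,k):
    if 3<st[i,4]<90:
        c=ce[i]+[b[0],b[1]];p=onz(f,*c,70); v=p[:2]-[481.9,209.5]
        print(c.round(1),st[i,4],p.round(1),np.hypot(*v).round(1),np.degrees(np.arctan2(v[1],v[0])).round(1))
m=(im.max(2)<65).astype(np.uint8);cs,_=cv2.findContours(m,cv2.RETR_EXTERNAL,cv2.CHAIN_APPROX_NONE)
for c in cs:
    if cv2.contourArea(c)>100: print(np.array(cv2.fitEllipse(c)[0])+[b[0],b[1]])
E
```

```text
6.275 [476.5 172.7 123.8] [ 0.02  0.2  -0.75] 2.2456963941257704 [-0.34  0.37 -0.15  2.05  0.08  0.73 -2.36]
[[-0.001  0.972 -0.233]
 [-0.    -0.233 -0.972]
 [-1.    -0.001  0.001]]
[299.6 250.6] 14 [530.2 182.5  70. ] 55.4 -29.1
[290.  261.7] 35 [545.9 214.3  70. ] 64.2 4.3
[306.2 258.3] 10 [514.6 203.4  70. ] 33.3 -10.5
[288.8 272.4] 5 [544.6 242.2  70. ] 70.8 27.5
[290.9 279.2] 24 [538.5 258.7  70. ] 75.0 41.0
[277.5 285.2] 10 [561.6 274.5  70. ] 102.8 39.2
[296.  285.5] 4 [527.1 273.3  70. ] 78.2 54.7
[369.4 304.1] 11 [392.7 307.9  70. ] 132.8 132.2
[364.07427216 274.2906189 ]
[322.43725204 265.9378624 ]
```

View pics/side4.png

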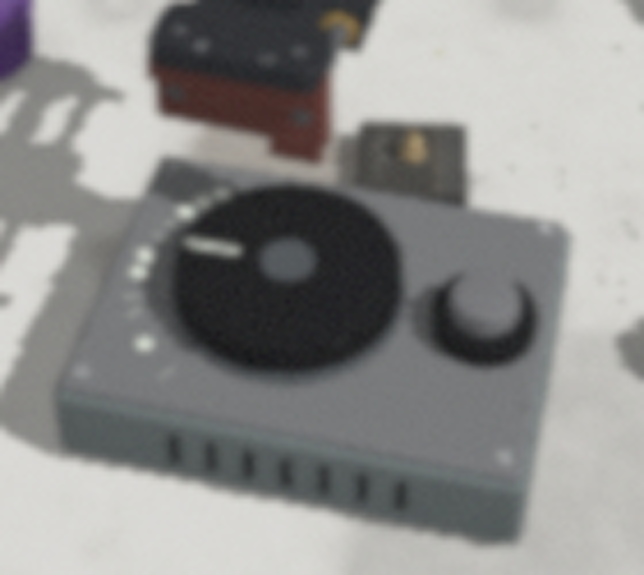

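Call:
{"op": "carry_out", "data": {"increments": [0.002, 0, 0, 0, -10, 0.002, 0, 0, 0, -10, 0.002, 0, 0, 0, -10, 0.002, 0, 0, 0, -10, 0.002, 0, -0.0161, -0.0278, 0, 0.002, 0, -0.0161, -0.0278, 0, 0.002, 0, -0.0161, -0.0278, 0, 0.002, 0, 0, 0, 0]}}

```text
clock: 7.38
tool_pos: [394.5, 227.1, 124.1]
orientation: [0.371, 0.602, -0.371, 0.602]
force: [0.5, 0.1, 0.4]
width: 1.9
```

Call:
{"op": "carry_out", "data": {"increments": [0.002, 0.01, 0, 0, 0, 0.002, 0, 0, 0, 0, 0.002, 0, 0, 0, 0]}}

```text
clock: 7.75
tool_pos: [396.9, 225.4, 113.9]
orientation: [0.372, 0.601, -0.373, 0.601]
force: [0.4, -0.6, 0.9]
width: 2.0
```

```bash
python3 look.py 5
```

```text
7.75 [396.9 225.4 113.9] [ 0.41 -0.56  0.89] 2.003785376651446 [-0.36  0.33 -0.35  2.16  0.18  0.68 -1.93]
[[-0.     0.895  0.445]
 [-0.     0.445 -0.895]
 [-1.    -0.001  0.   ]]
```

View pics/side5.png

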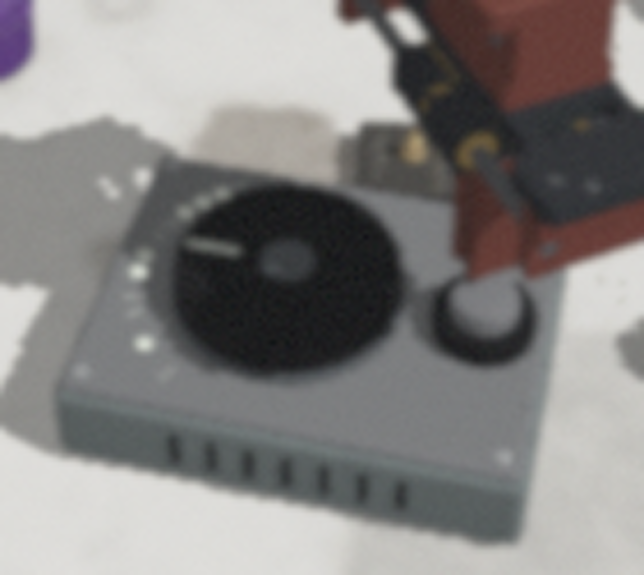

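Call:
{"op": "carry_out", "data": {"increments": [0.002, 0.01, 0, 0, 0, 0.002, 0.008, 0, 0, 0, 0.002, 0.002, 0, 0, 0, 0.002, 0.002, 0, 0, 0, 0.002, 0, 0, 0, 0]}}

```text
clock: 8.48
tool_pos: [396.2, 225.8, 92.2]
orientation: [0.372, 0.601, -0.372, 0.601]
force: [-1.8, -1.1, 2.1]
width: 1.6
```

Call:
{"op": "carry_out", "data": {"increments": [0.002, 0.002, 0, 0, 0, 0.002, 0.002, 0, 0, 0, 0.002, 0.001, 0, 0, 0, 0.002, 0, 0, 0, 0]}}

```text
clock: 8.98
tool_pos: [396.5, 226.0, 88.1]
orientation: [0.372, 0.601, -0.372, 0.602]
force: [-4.3, -2.8, 15.3]
width: 2.4
```

Call:
{"op": "carry_out", "data": {"increments": [0.002, 0, 0, 0, 0, 0.002, -0.005, 0, 0, 0, 0.002, -0.01, 0, 0, 0, 0.002, -0.03, 0, 0, 0, 0.002, -0.04, 0, 0, 0, 0.002, -0.04, 0, 0, 0, 0.002, 0, 0, 0, 0, 0.002, 0, 0, 0, 0]}}

```text
clock: 9.98
tool_pos: [396.3, 225.7, 212.0]
orientation: [0.372, 0.601, -0.372, 0.601]
force: [0.0, 0.5, -0.1]
width: 2.1
```

```bash
python3 look.py 6; python3 - <<'E'
from h import *
a=pickle.load(open("f0.pkl","rb"))
d=pickle.load(open("f6.pkl","rb"));f=d["side"]
b=(270,235,390,325)
for f in(a["side"],d["side"]):
  im=f["pixels"][b[1]:b[3],b[0]:b[2]];g=im.min(2)
  k,l,st,ce=cv2.connectedComponentsWithStats((g>130).astype(np.uint8))
  for i in range(1,k):
    if 3<st[i,4]<90:
        c=ce[i]+[b[0],b[1]];p=onz(f,*c,70); v=p[:2]-[481.9,209.5]
        print(c.round(1),st[i,4],np.hypot(*v).round(1),np.degrees(np.arctan2(v[1],v[0])).round(1))
  m=(im.max(2)<65).astype(np.uint8);cs,_=cv2.findContours(m,cv2.RETR_EXTERNAL,cv2.CHAIN_APPROX_NONE)
  for c in cs:
    if cv2.contourArea(c)>100: print("blk",np.array(cv2.fitEllipse(c)[0])+[b[0],b[1]])
E
```

```text
9.975 [396.3 225.7 212. ] [ 0.01  0.54 -0.07] 2.0630454543604246 [-0.31  0.18 -0.38  2.07  0.08  0.9  -1.85]
[[ 0.     0.895  0.446]
 [-0.     0.446 -0.895]
 [-1.     0.     0.   ]]
[303.6 248.2] 36 53.2 -40.1
[289.9 261.6] 29 64.3 4.1
[305.3 267. ] 9 36.5 28.1
[291.  279.2] 19 74.9 41.2
[369.3 304. ] 7 132.5 132.2
blk [363.93824768 274.1969986 ]
blk [321.52166367 265.65377426]
[308.5 245.5] 4 52.9 -53.6
[288.2 269.2] 6 69.5 20.7
[289.  272.5] 6 70.5 27.9
[291.1 279.2] 24 74.7 41.2
[277.5 285.2] 10 102.8 39.2
[295.8 285.8] 5 79.0 54.8
[369.2 304.1] 17 132.5 132.1
blk [364.20961761 274.18354797]
blk [322.37271881 265.92957115]
```

View pics/side6.png

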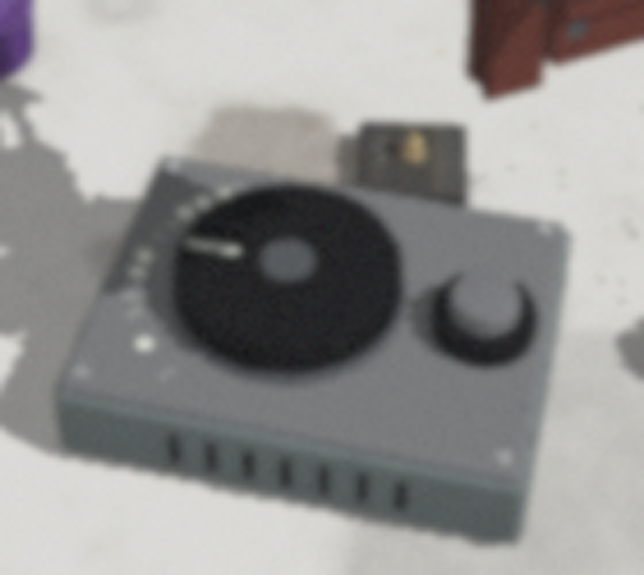

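```bash
python3 -c "
from station import job_done; print(job_done())"
```

```text
the job is handed in; nothing more can be done
None
```

The job is done and handed in at about 10 s of the 38 s allowed; the hand-in reports no verdict.

- **Dial:** I pressed the closed fingertips on the dial about 35 mm from its axis with 9–14 N. I moved them clockwise through about 40°, turning the tool with the dial, then lifted off and waited about half a second. The white line then stood at −10.5° in the world frame, against −11.1° for the two-pip direction (about 0.01 rad apart).
- **Start button:** I pressed it straight down until it bottomed at 15 N. The fingertips stopped 66 mm above the bench, which is the full 6 mm of travel. I then pulled back to about 190 mm above the bench.

**Last checks:** The final side picture shows the line still at the two pips and the button up. The unit has not visibly moved: its corner screw and one-pip mark are within 0.1 pixel of the first picture. The motor looks to be in the same place.

In that picture the arm's shadow lay across the line, so my colour mask missed it. I confirmed the dial's final angle by eye against the earlier picture rather than measuring it again. I did not check the carton again at the end, but the arm never went near it at low height.

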